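Index the core turntable to its next hole

TASK

The asphalt core on the rotary table is due for its next gauge reading: press the spring plunger in with your fingertips, turn the table one hole counterclockwise (seen from above) and let the plunger spring fully back out so that the table is locked in that next hole. Nothing is to be picked up: the core must stay sitting where it is on the table, and the loose things on the bench must be left alone.

Things in the scene. Friction and masses are not known exactly. Their poses are not given: they have to be found in the camera images.
- index_stand: Fixed indexing stand, turned by up to 23 degrees on the bench. Origin: bench level, on the vertical turning axis. Grey drum 224 mm across, on it a steel flange 274 mm across (height 34 to 42 mm) with 8 index holes 45 degrees apart on a circle of 125 mm radius. From x towards y of this frame, the plunger starts at -70 degrees, the next hole is at -25 and the gauge post at +85.
- gauge_top (a point): Top of the upright post, 16 mm thick, of the measuring gauge fixed to the stand, 190 mm above the bench and 190 mm off the turning axis. Its arm, 166 to 178 mm above the bench, reaches from the post to the core; a 48 mm dial there, 36 mm off the axis, is up to 189 mm high, its rod ends 126 mm above the bench.
- table_axis (a point): Centre of the rotary table's top face, on the turning axis, 58 mm above the bench. The aluminium table is 220 mm across, 14 mm thick, and turns with a light drag (0.03 N m). An aluminium lug sticks out from its rim to 185 mm from the axis; x of this frame points out along the lug, y the way the lug moves when the table turns counterclockwise, z up.
- turntable (a joint): Angle of the rotary table in rad, 0 at the start (locked in its present hole), growing counterclockwise seen from above; the next hole is at +0.785 (45 degrees), locking play about 0.006 rad either way.
- knob_top (a point): Centre of the top of the plunger's black round knob (34 mm across, 10 mm thick), on the lug 160 mm from the turning axis; it goes round with the table. Its top is 86 mm above the bench when out, 72 mm when fully in. x points away from the axis, y the counterclockwise way, z up.
- lug_mid (a point): Point on the lug's upper face right under the knob, 59 mm above the bench; axes as the knob's. At 36 mm to either side of it (+y and -y) stands an upright steel finger post, 12 mm across, top 94 mm above the bench (60 mm clear between the two), which a finger can push to turn the table.
- plunger (a joint): How far the plunger is pressed in (down), m: 0 out, 0.014 at its stop. Spring 3 N at first, 7.2 N at the stop. Its round-nosed pin locks the table when out and is free from 0.011 on: press to 0.012 or more before turning. Let go between holes, it rides under the flange (about 0.011) until the table is pushed to a hole; let go within 3 mm of a hole (0.025 rad) it centres the table itself.
- core: Loose dark asphalt core, 100 mm across, 63.5 mm high, 0.8 to 1.5 kg, standing in the middle of the rotary table (its top is 121.5 mm above the bench). Origin: centre of its underside. It rides round with the table.
- small_core: Bystander: loose small asphalt core, 50 mm across, 60 mm high, standing on the bench. Origin: centre of its underside.
- tin: Bystander: loose closed steel tin, 64 mm across, 70 mm high. Origin: centre of its underside.
- brush: Bystander: loose hand brush lying on the bench along its x axis. Origin near its middle, on its underside.
- mould_ring: Bystander: loose steel ring, 68 mm across, 30 mm high. Origin: centre of its underside.
Mind the look-alikes: they are no part of the job. Leave any red look-alike of the core alone.

How it is judged:
By the outcome, as a careful person would: the job done as asked, in the order asked, and still so for the second after the job is handed in, with the robot touching nothing.
It also fails if it takes over 42 s, if anything falls off the work surface, if the arm or the gripper's body presses on something with over 40 N, if the wrist force passes 120 N, or if a joint passes its speed limit or range.

ROBOT

A 6-joint arm with a two-finger parallel gripper is mounted at the origin on the work surface. World frame = base frame: x ahead of the robot, y to its left, z up, the work surface at z = 0. Lengths are in m, angles in rad, forces in N, time in s.
With the tool pointing down it reaches from about 0.25 to 0.725 m from the base axis. Payload 4 kg.
Tool frame: the origin (TCP) lies at the centre of the arm's flange, where the gripper is bolted on; the fingertips stand 173 mm ahead of it and the grasp point (between the pads) lies 155 mm ahead of it; x points along the fingers, z is the direction in which the jaws open and shut, and the axes are right-handed (so a half turn about x gives the same grasp; the last joint's range is limited). The gripper opens to 85 mm and grips with 20 to 120 N. Pads are 22 mm wide; open, the fingers measure 114 mm over their backs; the gripper's body (76 mm by 85 mm) begins 54 mm behind the grasp point. The pads swing forward as they close: fully open they stand 13 mm farther back than shut.
Start: joints at [-1.295, 0.241, 0.005, 1.335, 0, 1.571], TCP at [0.136, -0.481, 0.405] pointing down, gripper open.
Joint ranges: [-2.72, 2.72], [-1.05, 1.87], [-1.09, 1.28], [-1.99, 2.15], [-1.42, 1.44], [-3.14, 3.14]. Speed limits (rad/s): [2.79, 2.79, 3.14, 3.14, 3.14, 3.14].

INTERFACE

Orientations are given as a unit quaternion [x, y, z, w].
In Python, from workcell import bot gives the robot as it stands.
- The arm moves only by the tool arm_command, never from a script. Its argument "moves" is one flat list of numbers, 7 for each row, row after row: the shift along the tool's x, y, z in m, then the turn, a rotation vector about the tool's x, y, z in rad, then the closure, from -1 (fully open) to 1 (shut). A call has 1 to 20 rows; each row shifts and turns the pose as measured when the row begins, along the tool's axes as they then stand; what a row does not reach is not made up. A row lasts 1/12 s, in which the tool goes at most 41.7 mm and 7.16 degrees, less where a joint would pass 70% of its speed; a pose out of reach is approached as far as the arm can. A call with a gripper value outside its range is refused whole. The fingers move at their own pace and stop on an object; the grip force is fixed at half the most. Time passes only in rows, so rows that do not move let the fingers close. It gives the time, the measured TCP pose, the force and the opening at its end, in the units of the state.
- bot.get_obs(): the state, without advancing time (a new reading comes with each control period).
- bot.camera(name): name is "scene" or "top" or "wrist"; returns the picture (384x512x3 uint8, red, green, blue); there is no depth.
- bot.get_calibration(name): a dict with "mtx" (3x3 intrinsics, pixels), "world_from_camera" (4x4, takes a point from camera to world coordinates); the wrist camera has in their place "mount" (4x4, takes a point from camera to tool coordinates, whose origin is the TCP and whose axes are the tool frame's). Camera axes: x right, y up, looking along -z (the intrinsics and any distortion apply to the point x, -y, -z); pixel columns grow to the right and rows downward; lengths in m; the calibration is good to about 2 mm. A picture is of the moment at which its call begins: read the wrist's pose just before it. get_calibration takes no time and is no camera call.
- bot.job_done(): hands the job in, once; it reports no verdict.
The state is a dict: "clock": time; "joint_pos": joint angles; "joint_vel": joint speeds; "tau": joint torques, N m; "eef_pos": TCP position; "tool_rot": TCP orientation; "ft_force": force on the tool from outside, world axes, zero at the start; "ft_torque": the same for the moment, N m; "grip_width": finger opening in m.
Only numpy, scipy, OpenCV 4.12 (cv2) and the standard library are available. Lean on these libraries where they do the work, as an engineer would, in place of code of your own. Each camera call takes 0.05 s, during which the arm holds its last target.

## Working session

There is one attempt and no reset: what is moved stays moved. The work goes in short steps, Python scripts to look and compute and a tool call to move; the robot and the scene stay as the last step left them, time stands still between calls to the robot, and variables do not carry over. Pictures are saved under pics/ and viewed, and the job is handed in when it is done.

Besides the shell and the picture viewer there is one more tool, called as a command line: name --argument value ..., lists and objects as JSON in quotes. arm_command: Moves the arm, as the interface text tells. Its arguments: {"type":"object","properties":{"moves":{"type":"array"}},"required":["moves"]}

```bash
mkdir -p pics; ls
python3 - <<'E'
from workcell import bot
import cv2,numpy as np
for n in("scene","top","wrist"):
    im=bot.camera(n); cv2.imwrite(f"pics/a_{n}.png",im[:,:,::-1])
    c=bot.get_calibration(n); print(n,{k:np.round(v,4).tolist() if not isinstance(v,str) else v for k,v in c.items()})
o=bot.get_obs(); print(o)
E
```

```text
pics
scene {'mtx': [[434.9251, 0.0, 261.8753], [0.0, 434.9251, 200.566], [0.0, 0.0, 1.0]], 'world_from_camera': [[0.6894, -0.6141, 0.3843, 1.0642], [0.7244, 0.5894, -0.3576, -0.4065], [-0.0069, 0.5249, 0.8511, 1.2144], [0.0, 0.0, 0.0, 1.0]]}
top {'mtx': [[350.7505, 0.0, 256.8876], [0.0, 350.7505, 188.6705], [0.0, 0.0, 1.0]], 'world_from_camera': [[-0.0141, 0.9895, -0.1441, 0.4123], [-0.9998, -0.0155, -0.0086, 0.0139], [-0.0107, 0.1439, 0.9895, 1.2131], [0.0, 0.0, 0.0, 1.0]]}
wrist {'mtx': [[265.9516, 0.0, 251.5207], [0.0, 265.9516, 187.9], [0.0, 0.0, 1.0]], 'mount': [[-0.0001, 0.2687, -0.9632, 0.031], [0.0013, 0.9632, 0.2687, 0.0685], [1.0, -0.0013, -0.0005, 0.0], [0.0, 0.0, 0.0, 1.0]]}
{'clock': 0.15, 'joint_pos': array([-1.29501378e+00,  2.41234479e-01,  4.03879910e-03,  1.33521872e+00,
       -2.05149750e-05,  1.57078033e+00]), 'joint_vel': array([-0.00227423, -0.00232461,  0.004798  , -0.00167956,  0.00087317,
        0.0009047 ]), 'tau': array([ 1.05637977e-03, -3.72635543e+01,  2.52637875e+01,  1.23769059e-02,
        8.31569173e-05, -8.71273102e-06]), 'eef_pos': array([ 0.13609196, -0.48091093,  0.40402192]), 'tool_rot': array([ 0.42686131,  0.56444527, -0.42618272,  0.56352396]), 'ft_force': array([-0.76145283, -0.51732022, -0.27656374]), 'ft_torque': array([-0.02939855,  0.07804678,  0.0599473 ]), 'grip_width': 0.08565364094136459}
```

View pics/a_scene.png

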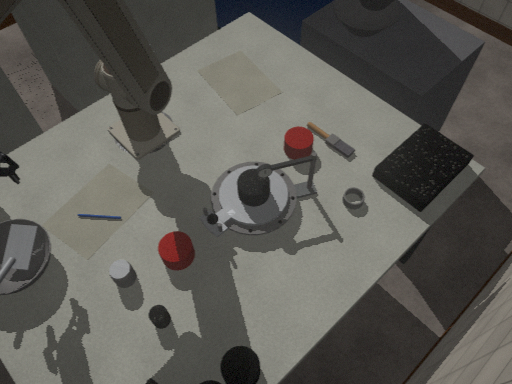

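View pics/a_top.png

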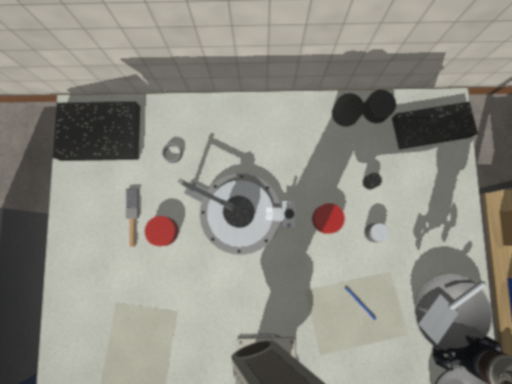

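View pics/a_wrist.png

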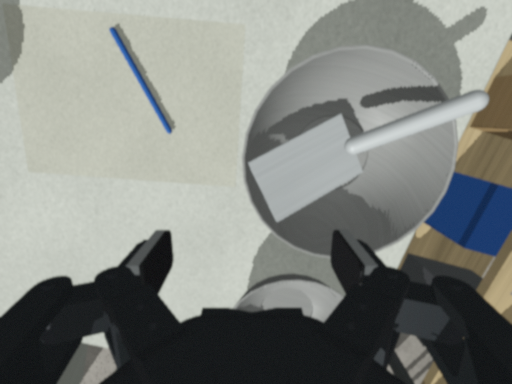

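```bash
cat > h.py <<'E'
import numpy as np,cv2
from workcell import bot
from scipy.spatial.transform import Rotation as R
def ray(c,px,T=None):
    T=c["world_from_camera"] if T is None else T
    T=np.array(T);K=np.array(c["mtx"])
    d=np.asarray(c.get("dist",c.get("distortion",np.zeros(5))),float)
    u=cv2.undistortPoints(np.array([[px]],float),K,d)[0,0]
    return T[:3,3],T[:3,:3]@np.array([u[0],-u[1],-1])
def onz(c,px,z,T=None):
    o,d=ray(c,px,T); return o+d*(z-o[2])/d[2]
def wristT(c,o):
    T=np.eye(4);T[:3,:3]=R.from_quat(o["tool_rot"]).as_matrix();T[:3,3]=o["eef_pos"];return T@np.array(c["mount"])
def proj(c,p,T=None):
    T=c["world_from_camera"] if T is None else T
    q=np.linalg.inv(np.array(T))@np.append(p,1);K=np.array(c["mtx"])
    return K[0,2]+K[0,0]*q[0]/-q[2],K[1,2]-K[1,1]*q[1]/-q[2]
E
python3 - <<'E'
import cv2
im=cv2.imread("pics/a_top.png");cv2.imwrite("pics/b_top.png",cv2.resize(im[160:265,170:350],None,fx=4.4,fy=4.4,interpolation=2))
im=cv2.imread("pics/a_scene.png");cv2.imwrite("pics/b_scene.png",cv2.resize(im[130:260,190:330],None,fx=4.5,fy=4.5,interpolation=2))
E
```

```text
(no output)
```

View pics/b_top.png

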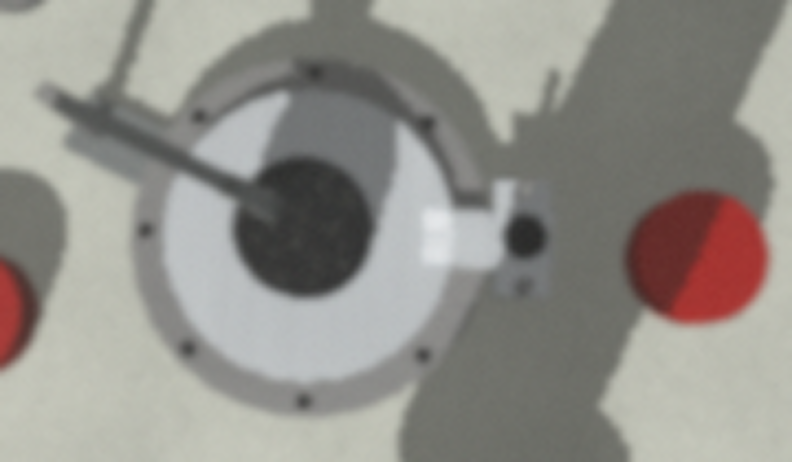

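View pics/b_scene.png

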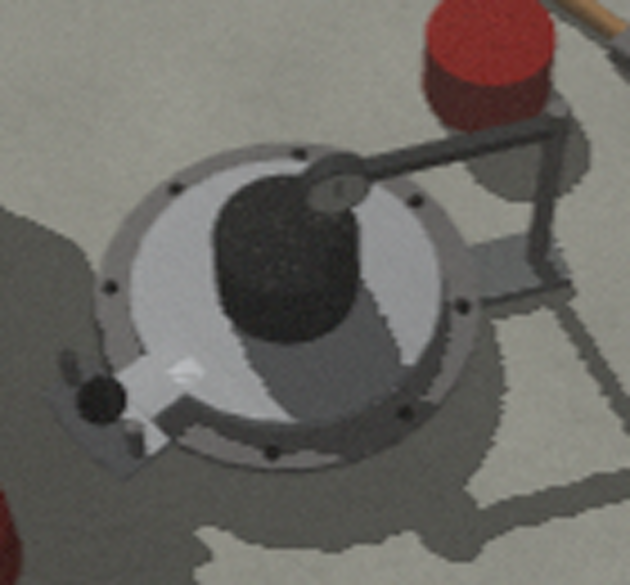

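Run:
```python
from h import *
from scipy.optimize import least_squares
f=lambda p,o,s:[(p[0]+.5)/s-.5+o[0],(p[1]+.5)/s-.5+o[1]]
c=bot.get_calibration("top")
H=np.array([onz(c,f(p,(170,160),4.4),.042)[:2] for p in [(315,72),(427,123),(145,230),(188,348),(303,401),(422,355),(199,116)]])
cs=bot.get_calibration("scene")
G=np.array([onz(cs,f(p,(190,130),4.5),.042)[:2] for p in [(300,153),(176,188),(415,201),(111,287),(462,306),(404,412),(272,453)]])
for P in(H,G):
    s=least_squares(lambda v:np.r_[np.hypot(*(P-v).T)-.125],[.45,0]); print(s.x,np.round(s.fun*1000,1))
    a=np.degrees(np.arctan2(*(P-s.x).T[::-1])); m=np.angle(np.mean(np.exp(8j*np.radians(a))))/8; print(np.round(a),"phase",np.degrees(m))
print("knob top",onz(c,f((524,237),(170,160),4.4),.086), "scene",onz(cs,f((101,399),(190,130),4.5),.086))
print("core top c",onz(c,f((303,228),(170,160),4.4),.1215))
print("red",onz(c,f((697,257),(170,160),4.4),.06), onz(c,f((2+0,310),(170,160),4.4),.06))
o=bot.get_obs();print(R.from_quat(o["tool_rot"]).as_matrix().round(3))
```

```text
[0.50206395 0.08225731] [ 0.3 -1.  -0.2 -0.5 -0.1 -0.2 -0.4]
[  -3.  -47.   88.  133.  178. -137.   42.] phase -2.4701034605982803
[0.50145212 0.0791256 ] [ 1.1 -0.3 -0.6 -0.4  0.  -0.2  0.6]
[ 132.  177.   88. -137.   42.   -3.  -47.] phase -2.5309102016164795
knob top [ 0.49432172 -0.07738867  0.086     ] scene [ 0.4969241  -0.08210654  0.086     ]
core top c [0.50045276 0.08174047 0.1215    ]
red [ 0.47940385 -0.20773973  0.06      ] [0.4476816  0.31011724 0.06      ]
[[-0.     0.962  0.272]
 [ 0.002  0.272 -0.962]
 [-1.    -0.    -0.002]]
```

arm_command --moves '[0, 0.032, -0.0206, 0, 0, 0, 1, 0, 0.032, -0.0206, 0, 0, 0, 1, 0, 0.032, -0.0206, 0, 0, 0, 1, 0, 0.032, -0.0206, 0, 0, 0, 1, 0, 0.032, -0.0206, 0, 0, 0, 1, 0, 0.032, -0.0206, 0, 0, 0, 1, 0, 0.032, -0.0206, 0, 0, 0, 1, 0, 0.032, -0.0206, 0, 0, 0, 1, 0, 0.032, -0.0206, 0, 0, 0, 1, 0, 0.032, -0.0206, 0, 0, 0, 1, 0, 0.032, -0.0206, 0, 0, 0, 1, 0, 0.032, -0.0206, 0, 0, 0, 1, 0, 0.032, -0.0206, 0, 0, 0, 1, 0, 0.032, -0.0206, 0, 0, 0, 1]'

```text
clock: 1.32
eef_pos: [0.5, -0.0706, 0.3997]
tool_rot: [0.431, 0.562, -0.432, 0.558]
ft_force: [1.2, 0.6, -0.7]
grip_width: 0.0001
```

```bash
cat > m.py <<'E'
from h import *
import sys
ang=np.radians(float(sys.argv[1])); C=np.array([.5018,.0807]); k=np.r_[C+.16*np.array([np.cos(ang),np.sin(ang)]),float(sys.argv[2])]
o=bot.get_obs();M=R.from_quat(o["tool_rot"]).as_matrix()
tip=o["eef_pos"]+M[:,0]*.173
print("clock",o["clock"],"tip",tip.round(4),"tgt",k.round(4),"tool delta",(M.T@(k-tip)).round(4))
print("ax",M[:,0].round(3),"jaw deg",np.degrees(np.arctan2(M[1,2],M[0,2])).round(1),"F",o["ft_force"].round(2),"w",o["grip_width"].round(4),"q",o["joint_pos"].round(2))
r=tip[:2]-C;print("tip r,ang",np.hypot(*r).round(4),np.degrees(np.arctan2(r[1],r[0])).round(2))
if len(sys.argv)>3:
    n=sys.argv[3]; cv2.imwrite(f"pics/{n}_w.png",bot.camera("wrist")[:,:,::-1])
    c=bot.get_calibration("wrist"); print("knob px",proj(c,k,wristT(c,o)))
E
python3 m.py -92.5 .086 c
```

```text
clock 1.3167 tip [ 0.4992 -0.0702  0.2267] tgt [ 0.4948 -0.0791  0.086 ] tool delta [ 0.1407 -0.006   0.0079]Traceback (most recent call last):
  File "m.py", line 7, in <module>
    print("ax",M[:,0].round(3),"jaw deg",np.degrees(np.arctan2(M[1,2],M[0,2])).round(1),"F",o["ft_force"].round(2),"w",o["grip_width"].round(4),"q",o["joint_pos"].round(2))
                                                                                                                       ^^^^^^^^^^^^^^^^^^^^^
AttributeError: 'float' object has no attribute 'round'
```

Candidates for the knob (top image): black knob on the lug at (289,213), chosen; post tops beside it (289,205)/(289,225); small dark core (372,181); dark core on the table (239,211) with the dial near it. I'll check this in a close view from the wrist.

```bash
sed -i 's/o\["grip_width"\].round(4)/round(o["grip_width"],4)/' m.py; python3 m.py -92.5 .086 c
```

```text
clock 1.3167 tip [ 0.4992 -0.0702  0.2267] tgt [ 0.4948 -0.0791  0.086 ] tool delta [ 0.1407 -0.006   0.0079]
ax [-0.005  0.002 -1.   ] jaw deg -75.2 F [ 1.16  0.61 -0.72] w 0.0001 q [-0.14  0.25  0.01  1.33  0.    2.74]
tip r,ang 0.151 -90.97
knob px (np.float64(258.5686148653002), np.float64(184.1049289285878))
```

View pics/c_w.png

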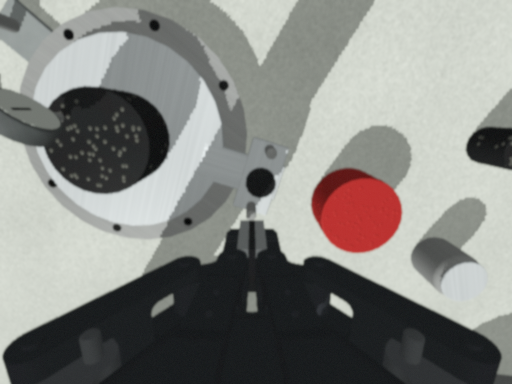

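arm_command --moves '[0.03, -0.002, 0.004, 0, 0, 0, 1, 0.03, -0.002, 0.003, 0, 0, 0, 1, 0.03, -0.001, 0.002, 0, 0, 0, 1, 0.02, 0, 0, 0, 0, 0, 1, 0.01, 0, 0, 0, 0, 0, 1, 0, 0, 0, 0, 0, 0, 1]'

```text
clock: 1.87
eef_pos: [0.5048, -0.0705, 0.2736]
tool_rot: [0.428, 0.565, -0.424, 0.563]
ft_force: [-1.1, -0.6, 0.8]
grip_width: 0.0003
```

```bash
python3 m.py -92.5 .086 d
```

```text
clock 1.8667 tip [ 0.5051 -0.0693  0.1006] tgt [ 0.4948 -0.0791  0.086 ] tool delta [ 0.0145 -0.0126  0.0067]
ax [ 0.002  0.007 -1.   ] jaw deg -74.1 F [-1.07 -0.57  0.77] w 0.0003 q [-0.14  0.36 -0.2   1.02  0.01  2.72]
tip r,ang 0.1501 -88.76
knob px (np.float64(261.6218061833275), np.float64(243.51422961491505))
```

View pics/d_w.png

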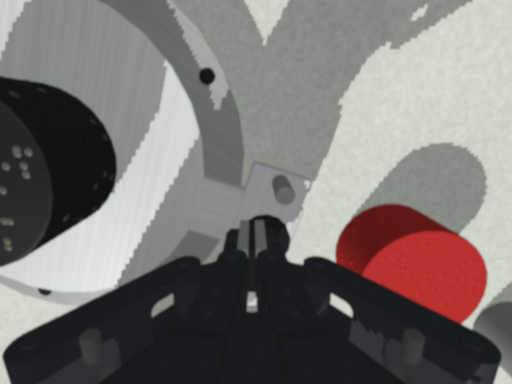

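arm_command --moves '[0, -0.007, 0.004, 0, 0, 0, 1, 0, -0.005, 0.003, 0, 0, 0, 1, 0, 0, 0, 0, 0, 0, 1]'

```text
clock: 2.17
eef_pos: [0.4952, -0.0817, 0.2763]
tool_rot: [0.429, 0.564, -0.423, 0.564]
ft_force: [0.2, -0.3, 0.7]
grip_width: 0.0002
```

```bash
python3 m.py -92.5 .086
```

```text
clock 2.1667 tip [ 0.496  -0.0807  0.1033] tgt [ 0.4948 -0.0791  0.086 ] tool delta [ 0.0173 -0.0008 -0.0018]
ax [ 0.005  0.006 -1.   ] jaw deg -74.1 F [ 0.15 -0.26  0.7 ] w 0.0002 q [-0.17  0.34 -0.21  1.02  0.01  2.7 ]
tip r,ang 0.1616 -92.06
```

arm_command --moves '[0.009, 0, -0.001, 0, 0, 0, 1, 0.008, 0, 0, 0, 0, 0, 1, 0.006, 0, 0, 0, 0, 0, 1, 0.004, 0, 0, 0, 0, 0, 1]'

```text
clock: 2.5
eef_pos: [0.4966, -0.0819, 0.2519]
tool_rot: [0.431, 0.56, -0.422, 0.567]
ft_force: [0.2, 0.0, 4.7]
grip_width: -0.0001
```

```bash
python3 m.py -92.5 .072
```

```text
clock 2.5 tip [ 0.4992 -0.0812  0.079 ] tgt [ 0.4948 -0.0791  0.072 ] tool delta [ 0.0069 -0.0038 -0.0032]
ax [ 0.015  0.004 -1.   ] jaw deg -74.2 F [0.21 0.04 4.66] w -0.0001 q [-0.17  0.36 -0.25  0.94  0.01  2.7 ]
tip r,ang 0.1619 -90.91
```

arm_command --moves '[0.004, 0, -0.001, 0, 0, -0.008, 1, 0.003, 0, 0, 0, 0, -0.008, 1, 0.002, 0, 0, 0, 0, 0, 1]'

```text
clock: 2.75
eef_pos: [0.499, -0.0809, 0.2452]
tool_rot: [0.428, 0.561, -0.425, 0.567]
ft_force: [-0.7, 0.0, 20.8]
grip_width: 0.0004
```

```bash
python3 m.py -92.5 .072 e
```

```text
clock 2.75 tip [ 0.5004 -0.0812  0.0723] tgt [ 0.4948 -0.0791  0.072 ] tool delta [ 0.0002 -0.0048 -0.0035]
ax [ 0.008 -0.001 -1.   ] jaw deg -74.2 F [-7.000e-01  2.000e-02  2.079e+01] w 0.0004 q [-0.16  0.38 -0.25  0.94 -0.    2.71]
tip r,ang 0.1619 -90.49
knob px (np.float64(245.3067260691469), np.float64(242.9937668685922))
```

View pics/e_w.png

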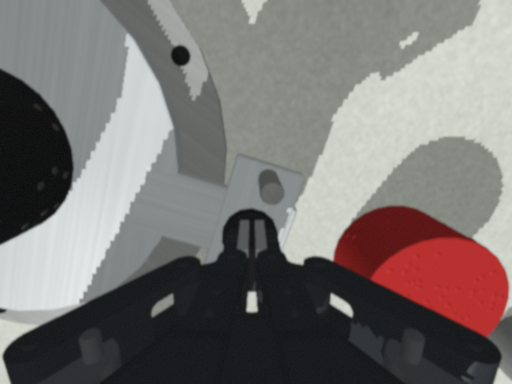

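arm_command --moves '[0.001, 0.004, 0.001, 0, 0, 0, 1, 0.0015, 0.006, 0.0012, 0, 0, 0, 1, 0.0015, 0.006, 0.001, 0, 0, 0, 1]'

```text
clock: 3.05
eef_pos: [0.5178, -0.0797, 0.2454]
tool_rot: [0.429, 0.558, -0.424, 0.57]
ft_force: [-0.5, -0.2, 9.3]
grip_width: -0.0001
```

```bash
python3 m.py -88 .072 f;python3 -c "
from h import *
cv2.imwrite('pics/f_t.png',cv2.resize(bot.camera('top')[160:265,170:350,::-1],None,fx=4.4,fy=4.4,interpolation=2))"
```

```text
clock 3.05 tip [ 0.5208 -0.0804  0.0724] tgt [ 0.5074 -0.0792  0.072 ] tool delta [ 0.0002 -0.0126 -0.0049]
ax [ 0.017 -0.004 -1.   ] jaw deg -74.2 F [-0.55 -0.15  9.32] w -0.0001 q [-0.15  0.4  -0.2   0.94 -0.    2.71]
tip r,ang 0.1623 -83.27
knob px (np.float64(243.10254919957882), np.float64(254.79528905147652))
```

View pics/f_w.png

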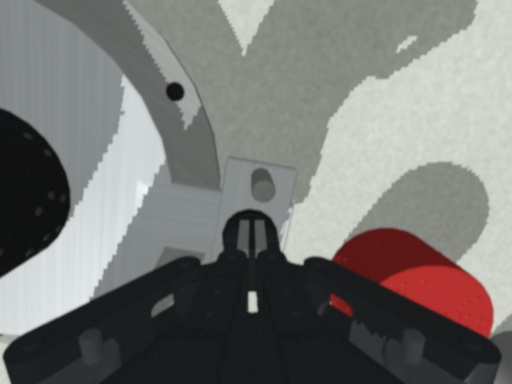

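View pics/f_t.png

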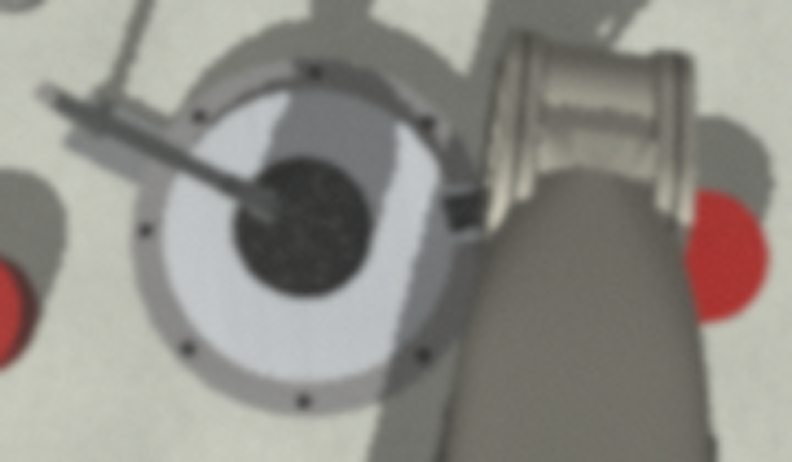

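arm_command --moves '[0.0015, 0.008, 0.0003, 0, 0, -0.004, 1, 0.0015, 0.008, 0, 0, 0, -0.004, 1, 0.0015, 0.008, -0.0005, 0, 0, -0.004, 1, 0.0015, 0.008, -0.001, 0, 0, -0.004, 1, 0.0015, 0.006, -0.001, 0, 0, -0.004, 1]'

```text
clock: 3.57
eef_pos: [0.5603, -0.0676, 0.2454]
tool_rot: [0.425, 0.557, -0.428, 0.572]
ft_force: [-0.6, 0.8, 9.5]
grip_width: 0.0001
```

```bash
python3 m.py -47.5 .072 g
```

```text
clock 3.5667 tip [ 0.5628 -0.0703  0.0724] tgt [ 0.6099 -0.0373  0.072 ] tool delta [ 0.0006  0.0543 -0.0189]
ax [ 0.015 -0.016 -1.   ] jaw deg -74.2 F [-0.57  0.81  9.54] w 0.0001 q [-0.12  0.47 -0.09  0.99 -0.01  2.75]
tip r,ang 0.1628 -67.99
knob px (np.float64(215.7679101781317), np.float64(141.513432877309))
```

View pics/g_w.png

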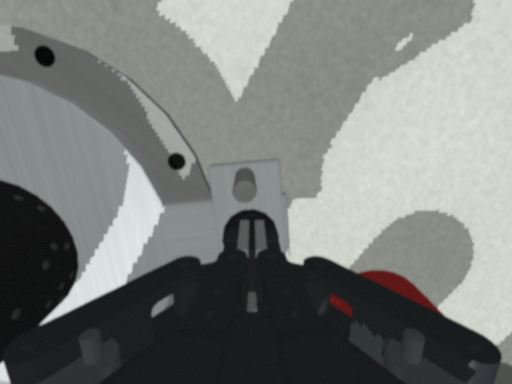

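arm_command --moves '[0.0015, 0.008, -0.0015, 0, 0.005, -0.003, 1, 0.0015, 0.008, -0.002, 0, 0.005, -0.003, 1, 0.0015, 0.007, -0.0025, 0, 0.005, -0.003, 1, 0.0015, 0.006, -0.0025, 0, 0.005, -0.003, 1, 0.0015, 0.004, -0.002, 0, 0, 0, 1]'

```text
clock: 4.03
eef_pos: [0.597, -0.0482, 0.2454]
tool_rot: [0.428, 0.558, -0.424, 0.57]
ft_force: [-1.8, 1.6, 9.9]
grip_width: -0.0002
```

```bash
python3 m.py -47.5 .072 h
```

```text
clock 4.0333 tip [ 0.5999 -0.0491  0.0725] tgt [ 0.6099 -0.0373  0.072 ] tool delta [ 0.0006  0.0128 -0.0087]
ax [ 0.017 -0.005 -1.   ] jaw deg -74.1 F [-1.83  1.62  9.91] w -0.0002 q [-0.08  0.54  0.01  1.03 -0.    2.79]
tip r,ang 0.1627 -52.92
knob px (np.float64(236.12450596664732), np.float64(214.68798911659718))
```

View pics/h_w.png

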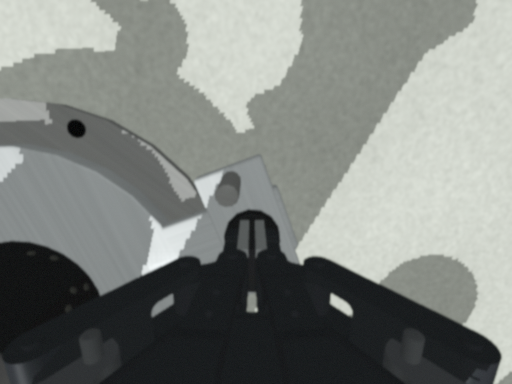

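```bash
cat > p.py <<'E'
from h import *
import sys
C=np.array([.5018,.0807]);c=bot.get_calibration("wrist");o=bot.get_obs();T=wristT(c,o)
a=list(map(float,sys.argv[1:]))
for u,v,z in zip(a[::3],a[1::3],a[2::3]):
    p=onz(c,(u,v),z,T);r=p[:2]-C;print(p.round(4),"r",np.hypot(*r).round(4),"ang",np.degrees(np.arctan2(r[1],r[0])).round(2))
E
python3 p.py 251 239 .072 229 180 .094 76 128 .042
python3 - <<'E'
import cv2
im=cv2.imread("pics/h_w.png");cv2.imwrite("pics/h2.png",cv2.resize(im[100:300,130:330],None,fx=3,fy=3,interpolation=2))
E
```

```text
[ 0.5986 -0.0489  0.072 ] r 0.1617 ang -53.23
[ 0.6348 -0.0276  0.094 ] r 0.1715 ang -39.15
[0.6285 0.0747 0.042 ] r 0.1268 ang -2.7
```

View pics/h2.png

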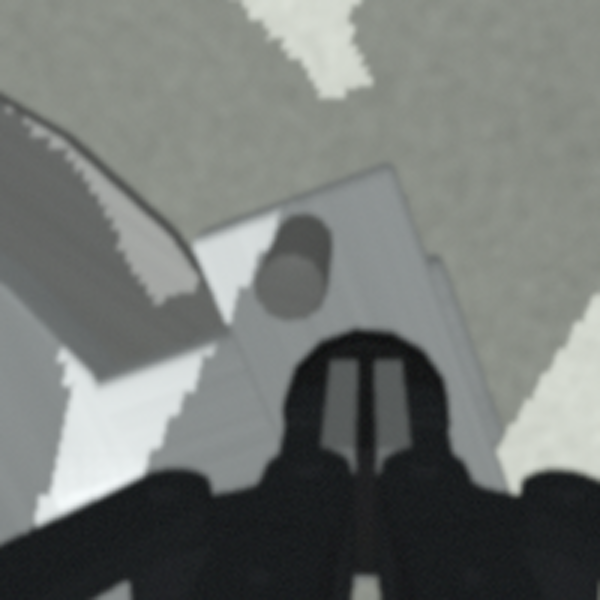

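```bash
python3 p.py 227 195.5 .094 252 237 .072
```

```text
[ 0.6272 -0.0286  0.094 ] r 0.1664 ang -41.07
[ 0.6    -0.0491  0.072 ] r 0.1628 ang -52.88
```

arm_command --moves '[0.0015, 0.005, -0.0025, 0, 0.001, -0.005, 1, 0.0015, 0.004, -0.002, 0, 0.001, -0.005, 1, 0.0015, 0.002, -0.001, 0, 0, -0.004, 1]'

```text
clock: 4.33
eef_pos: [0.6097, -0.0382, 0.2454]
tool_rot: [0.426, 0.559, -0.425, 0.57]
ft_force: [-2.2, 0.6, 10.7]
grip_width: 0.0002
```

```bash
python3 m.py -47.5 .072 i;python3 - <<'E'
import cv2
im=cv2.imread("pics/i_w.png");cv2.imwrite("pics/i2.png",cv2.resize(im[100:300,130:330],None,fx=3,fy=3,interpolation=2))
E
```

```text
clock 4.3333 tip [ 0.6121 -0.0395  0.0724] tgt [ 0.6099 -0.0373  0.072 ] tool delta [ 0.0004 -0.0015 -0.0028]
ax [ 0.014 -0.007 -1.   ] jaw deg -74.0 F [-2.2   0.6  10.68] w 0.0002 q [-0.06  0.56  0.05  1.05 -0.01  2.8 ]
tip r,ang 0.1631 -47.47
knob px (np.float64(246.5409501706131), np.float64(237.64832730799125))
```

View pics/i2.png

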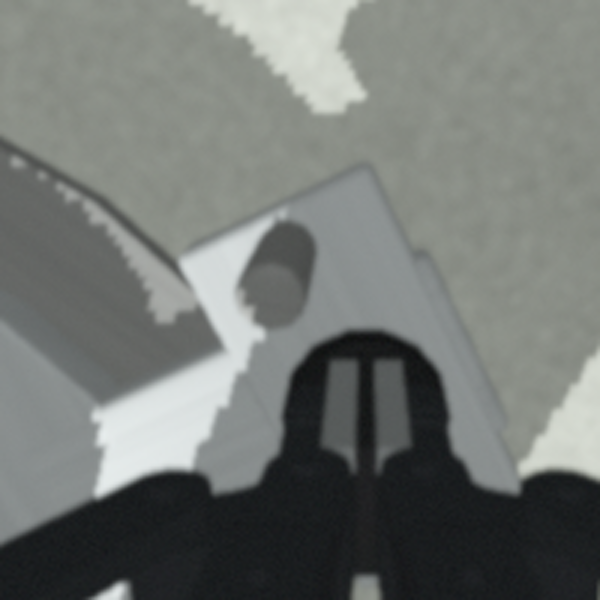

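```bash
python3 p.py 220.5 198 .094 252 237 .072
python3 - <<'E'
# lug edge direction in image: outer-end/ccw-side edges at z=.059
import sys;sys.path.insert(0,'.')
from h import *
c=bot.get_calibration("wrist");o=bot.get_obs();T=wristT(c,o)
f=lambda p:[(p[0]+.5)/3-.5+130,(p[1]+.5)/3-.5+100]
for a,b in [((182,260),(367,165)),((367,165),(415,260))]:
    A=onz(c,f(a),.059,T);B=onz(c,f(b),.059,T);d=B-A;print(A.round(4),B.round(4),np.degrees(np.arctan2(d[1],d[0])))
E
```

```text
[ 0.6369 -0.0166  0.094 ] r 0.1665 ang -35.74
[ 0.6117 -0.0398  0.072 ] r 0.163 ang -47.64
[0.6277 0.0036 0.059 ] [ 0.6565 -0.027   0.059 ] -46.772916443436934
[ 0.6565 -0.027   0.059 ] [ 0.6406 -0.0417  0.059 ] -137.14975456809623
```

arm_command --moves '[-0.004, 0, 0, 0, 0, 0, 1, -0.005, 0, 0, 0, 0, 0, 1, -0.008, 0, 0, 0, 0, 0, 1, -0.015, 0, 0, 0, 0, 0, 1, -0.02, -0.005, 0, 0, 0, 0, 1, -0.03, -0.01, 0, 0, 0, 0, 1, -0.03, -0.01, 0, 0, 0, 0, 1, 0, 0, 0, 0, 0, 0, 1]'

```text
clock: 5.05
eef_pos: [0.5839, -0.0422, 0.3576]
tool_rot: [0.423, 0.563, -0.426, 0.568]
ft_force: [1.2, 0.5, 1.6]
grip_width: -0.0002
```

```bash
python3 m.py -47.5 .086 j;python3 - <<'E'
import cv2
im=cv2.imread("pics/j_w.png");cv2.imwrite("pics/j2.png",cv2.resize(im[60:260,130:390],None,fx=3,fy=3,interpolation=2))
E
```

```text
clock 5.05 tip [ 0.5846 -0.0434  0.1846] tgt [ 0.6099 -0.0373  0.086 ] tool delta [0.0986 0.0258 0.0003]
ax [ 0.004 -0.007 -1.   ] jaw deg -73.8 F [1.21 0.46 1.64] w -0.0002 q [-0.07  0.43  0.15  1.29 -0.01  2.79]
tip r,ang 0.1492 -56.3
knob px (np.float64(251.74771103880434), np.float64(162.16918648472821))
```

View pics/j2.png

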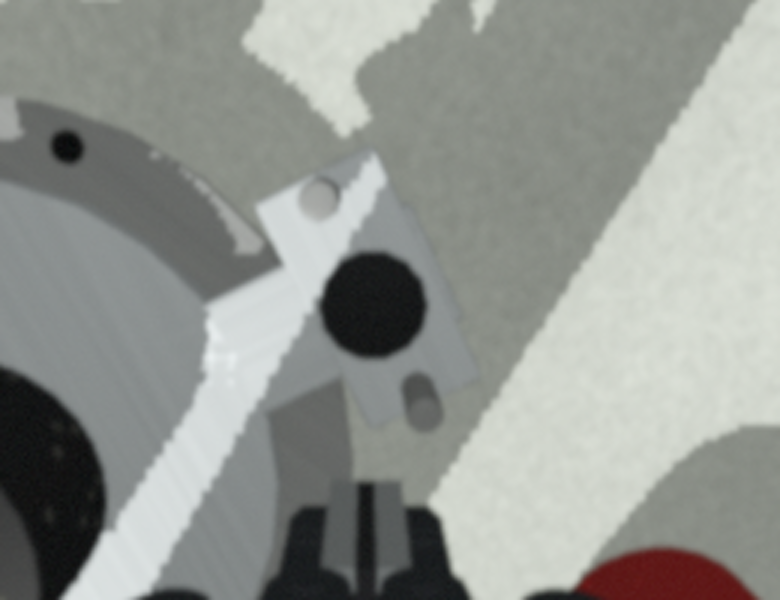

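Run:
```python
from h import *
c=bot.get_calibration("wrist");o=bot.get_obs();T=wristT(c,o);C=np.array([.5018,.0807])
im=cv2.imread("pics/j_w.png");g=im.max(2)
n,l,s,ce=cv2.connectedComponentsWithStats((g[115:185,220:290]<45).astype('u1'))
print(s,ce)
i=[k for k in range(1,n) if 300<s[k,4]<2000][0]
px=ce[i]+[220,115];d=2*np.sqrt(s[i,4]/np.pi);print(px,"diam",d)
for z in(.086,.075,.072):
    p=onz(c,px,z,T);r=p[:2]-C
    q=[np.array(proj(c,p+.017*np.array([np.cos(t),np.sin(t),0]),T)) for t in np.linspace(0,6.28,60)]
    A=cv2.contourArea(np.array(q,'f4'));print(z,p.round(4),"r",np.hypot(*r).round(4),"ang",np.degrees(np.arctan2(r[1],r[0])).round(2),"expected diam",2*np.sqrt(A/np.pi))
f=lambda p:[(p[0]+.5)/3-.5+130,(p[1]+.5)/3-.5+60]
A=onz(c,f((318,199)),.094,T);B=onz(c,f((425,410)),.094,T);d=A-B;print("posts",np.linalg.norm(d),"lug ang",np.degrees(np.arctan2(d[1],d[0]))-90)
p=onz(c,f((67,146)),.042,T);r=p[:2]-C;print("hole",np.hypot(*r),np.degrees(np.arctan2(r[1],r[0])))
```

```text
[[   0    0   70   70 4036]
 [  18   30   33   33  864]] [[34.59588702 31.98488603]
 [34.05208333 46.24884259]]
[254.05208333 161.24884259] diam 33.16743834924821
0.086 [ 0.6112 -0.0386  0.086 ] r 0.1619 ang -47.48 expected diam 37.40730094195841
0.075 [ 0.6094 -0.0393  0.075 ] r 0.1612 ang -48.12 expected diam 35.753570705925966
0.072 [ 0.6089 -0.0395  0.072 ] r 0.161 ang -48.29 expected diam 35.327632493830684
posts 0.06959504348754955 lug ang -47.00011215530333
hole 0.12558196454515938 -3.439940038343691
```

Run:
```python
from h import *
c=bot.get_calibration("wrist")
def diam(fn,cx,cy):
    im=cv2.imread(fn).astype(float).mean(2); ds=[]
    for t in np.radians(np.arange(0,360,4)):
        r=np.arange(0,40,.25);x=(cx+r*np.cos(t)).astype('f4')[None];y=(cy+r*np.sin(t)).astype('f4')[None]
        v=cv2.remap(im.astype('f4'),x,y,1)[0]; k=np.argmax(v>75); ds.append(r[k])
    return 2*np.median(ds),np.round(np.percentile(ds,[10,50,90]),2)
print("start",diam("pics/c_w.png",260.5,182),"now",diam("pics/j_w.png",254.05,161.25))
# expected at start pose: tip/pose recorded
from scipy.spatial.transform import Rotation as R
def exp(eef,q,ang,z):
    o={"eef_pos":np.array(eef),"tool_rot":np.array(q)/np.linalg.norm(q)};T=wristT(c,o);C=np.array([.5018,.0807])
    a=np.radians(ang);p=np.r_[C+.16*np.array([np.cos(a),np.sin(a)]),z]
    qd=[np.array(proj(c,p+.017*np.array([np.cos(t),np.sin(t),0]),T)) for t in np.linspace(0,6.28,60)]
    return 2*np.sqrt(cv2.contourArea(np.array(qd,'f4'))/np.pi)
print("exp start",exp([.5,-.0706,.3997],[.431,.562,-.432,.558],-92.5,.086))
for z in(.086,.075,.072):print(z,exp([.5839,-.0422,.3576],[.423,.563,-.426,.568],-47.5,z))
```

```text
start (np.float64(28.5), array([13.75, 14.25, 15.  ])) now (np.float64(35.0), array([17.  , 17.5 , 17.75]))
exp start 30.388927668435265
0.086 36.96612416912707
0.075 35.45776190365475
0.072 35.06750876029482
```

arm_command --moves '[0, -0.025, 0.008, 0, 0, 0, 1, 0, -0.025, 0.008, 0, 0, 0, 1, 0, -0.02, 0.006, 0, 0, 0, 1, 0, 0, 0, 0, 0, 0, 1, 0, 0, 0, 0, 0, 0, 1]'

```text
clock: 5.52
eef_pos: [0.5204, -0.0828, 0.3494]
tool_rot: [0.421, 0.567, -0.427, 0.565]
ft_force: [0.2, -0.2, 0.4]
grip_width: -0.0
```

```bash
python3 m.py -47.5 .086 k;python3 - <<'E'
import cv2
im=cv2.imread("pics/k_w.png");cv2.imwrite("pics/k2.png",cv2.resize(im[0:200,130:390],None,fx=3,fy=3,interpolation=2))
from h import *
print(bot.get_obs()["joint_vel"].round(3))
E
```

```text
clock 5.5167 tip [ 0.5192 -0.0837  0.1764] tgt [ 0.6099 -0.0373  0.086 ] tool delta [ 0.0896  0.1008 -0.0194]
ax [-0.007 -0.005 -1.   ] jaw deg -73.7 F [ 0.24 -0.15  0.36] w -0.0 q [-0.16  0.33 -0.03  1.23 -0.01  2.7 ]
tip r,ang 0.1653 -83.95
knob px (np.float64(227.4077001745735), np.float64(72.1754576274538))
[0.013 0.014 0.028 0.002 0.002 0.   ]
```

View pics/k2.png

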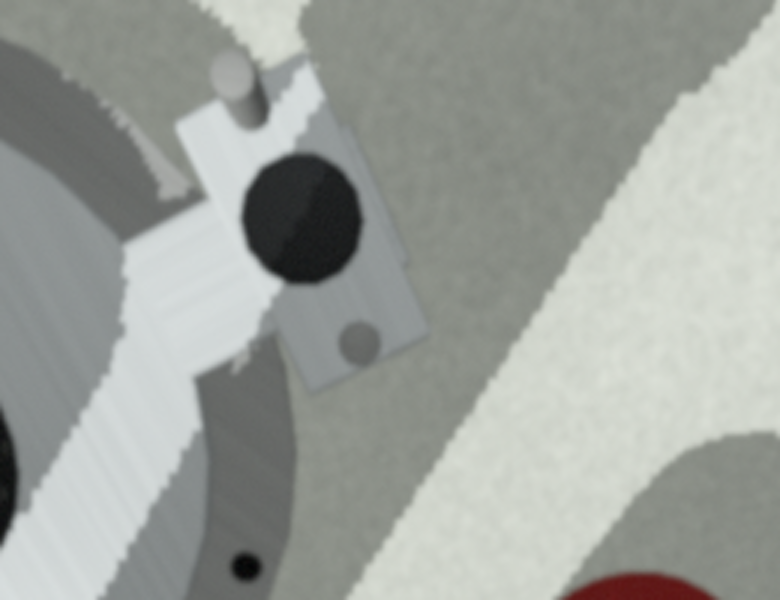

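Run:
```python
from h import *
c=bot.get_calibration("wrist");o=bot.get_obs();T=wristT(c,o)
def rep(T,f,a,b,k):
    A=onz(c,f(a),.094,T);B=onz(c,f(b),.094,T);m=(A+B)/2;u=(A-B)/np.linalg.norm(A-B)
    print("post dist",np.linalg.norm(A-B),"ang",np.degrees(np.arctan2(u[1],u[0]))-90)
    for z in(.086,.075):
        p=onz(c,f(k),z,T);print(z,"knob-mid along",np.dot(p-m,u).round(4),"across",np.dot(p-m,[u[1],-u[0],0]).round(4))
rep(T,lambda p:[(p[0]+.5)/3-.5+130,(p[1]+.5)/3-.5],(233,77),(359,344),(302,215))
To={"eef_pos":np.array([.5839,-.0422,.3576]),"tool_rot":np.array([.423,.563,-.426,.568])}
rep(wristT(c,To),lambda p:[(p[0]+.5)/3-.5+130,(p[1]+.5)/3-.5+60],(318,199),(425,410),(374,304))
```

```text
post dist 0.07095418400211717 ang -47.620301251724655
0.086 knob-mid along 0.0011 across 0.0009
0.075 knob-mid along 0.0027 across 0.0008
post dist 0.0703930644422811 ang -46.968606881819014
0.086 knob-mid along -0.0002 across 0.0002
0.075 knob-mid along -0.002 across -0.0004
```

arm_command --moves '[-0.03, -0.02, 0.02, 0, 0, 0, 1, -0.03, -0.02, 0.02, 0, 0, 0, 1, -0.02, -0.03, 0.02, 0, 0, 0, 1, 0, -0.03, 0.02, 0, 0, 0, 1, 0, -0.03, 0.02, 0, 0, 0, 1, 0, -0.03, 0.02, 0, 0, 0, 1, 0, -0.03, 0.02, 0, 0, 0, 1, 0, 0, 0, 0, 0, 0, 1, 0, 0, 0, 0, 0, 0, 1]'

```text
clock: 6.32
eef_pos: [0.3828, -0.2762, 0.4292]
tool_rot: [0.416, 0.571, -0.424, 0.566]
ft_force: [-0.1, 1.1, 0.1]
grip_width: 0.0001
```

Run:
```python
from h import *
a=bot.camera("top")[:,:,::-1];b=bot.camera("scene")[:,:,::-1]
cv2.imwrite("pics/l.png",np.vstack([cv2.resize(a[160:265,170:350],(514,300),interpolation=2),cv2.resize(b[130:260,190:330],(323,300),interpolation=2)[:, :].copy() if 0 else cv2.copyMakeBorder(cv2.resize(b[130:260,190:330],(323,300),interpolation=2),0,0,0,191,0)]))
cv2.imwrite("pics/l_top.png",a)
print(bot.get_obs()["clock"],bot.get_obs()["ft_force"])
```

```text
6.4167 [-1.37785492 -0.38518246 -0.0957331 ]
```

View pics/l.png

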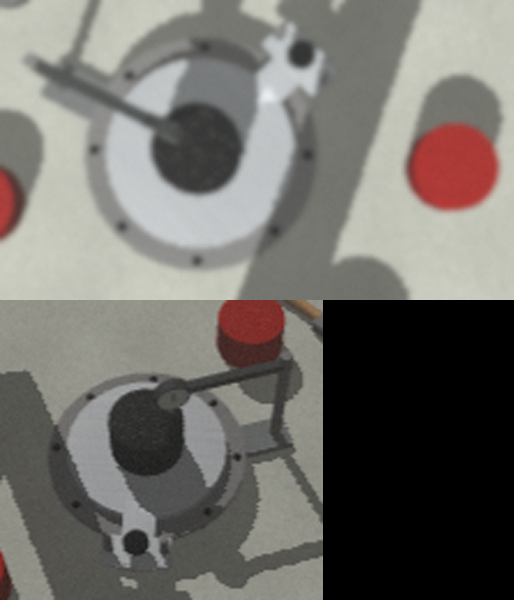

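View pics/l_top.png

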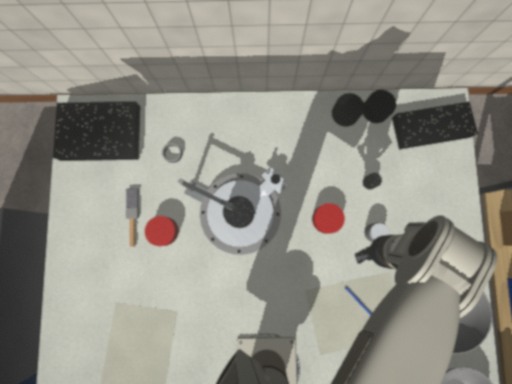

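Run:
```python
from h import *
ct=bot.get_calibration("top");cs=bot.get_calibration("scene");C=np.array([.5018,.0807])
pt=[302.5/2.8556-.5+170,54.5/2.857-.5+160];ps=[136.5/2.307-.5+190,242.5/2.3077-.5+130]
o1,d1=ray(ct,pt);o2,d2=ray(cs,ps)
s=np.linalg.lstsq(np.c_[d1,-d2],o2-o1,rcond=None)[0];a=o1+s[0]*d1;b=o2+s[1]*d2;print("tri",((a+b)/2).round(4),"gap",np.linalg.norm(a-b))
for z in(.086,.075):
  for c,p in((ct,pt),(cs,ps)):
    r=onz(c,p,z)[:2]-C;print(z,np.hypot(*r).round(4),np.degrees(np.arctan2(r[1],r[0])).round(2))
```

```text
tri [ 0.6098 -0.0378  0.0792] gap 0.0005725367593135356
0.086 0.1592 -47.81
0.086 0.1639 -47.58
0.075 0.1609 -47.43
0.075 0.1583 -47.89
```

Run:
```python
from h import *
ct=bot.get_calibration("top");cs=bot.get_calibration("scene")
def blob(fn,x,y,up=8):
    im=cv2.imread(fn)[y-9:y+10,x-9:x+10].astype('f4').mean(2)
    im=cv2.resize(im,None,fx=up,fy=up,interpolation=2)
    n,l,s,c=cv2.connectedComponentsWithStats((im<55).astype('u1'));
    i=l[im.shape[0]//2,im.shape[1]//2]
    if i==0:i=1+np.argmax(s[1:,4])
    return [(c[i][0]+.5)/up-.5+x-9,(c[i][1]+.5)/up-.5+y-9],s[i,4]/up**2
cv2.imwrite("pics/m_scene.png",bot.camera("scene")[:,:,::-1])
def tri(a,b):
    o1,d1=ray(ct,a);o2,d2=ray(cs,b);s=np.linalg.lstsq(np.c_[d1,-d2],o2-o1,rcond=None)[0];return (o1+s[0]*d1+o2+s[1]*d2)/2
for n,f,t,g,u in(("start","pics/a_top.png",(289,213),"pics/a_scene.png",(212,218)),("now","pics/l_top.png",(275,178),"pics/m_scene.png",(249,235))):
    a,sa=blob(f,*t);b,sb=blob(g,*u);print(n,np.round(a,2),sa,np.round(b,2),sb,tri(a,b).round(4))
```

```text
start [289.09 213.39] 41.359375 [211.17 217.89] 104.640625 [ 0.4937 -0.0806  0.083 ]
now [275.18 178.46] 21.09375 [248.5  234.91] 84.140625 [ 0.61   -0.0377  0.0776]
```

Height from these far views isn't decisive (83 mm at the start, 78 mm now), so I'll check it with a light touch on the knob, staying well short of the unlock depth.

```bash
python3 m.py -47.5 .120
```

```text
clock 6.4667 tip [ 0.3816 -0.2755  0.2562] tgt [ 0.6099 -0.0373  0.12  ] tool delta [ 0.1321  0.2905 -0.1599]
ax [-0.013 -0.005 -1.   ] jaw deg -72.7 F [ 0.73  0.79 -0.27] w 0.0 q [-0.62  0.18 -0.01  1.39 -0.01  2.22]
tip r,ang 0.3759 -108.64
```

arm_command --moves '[0, 0.032, -0.018, 0, 0, 0, 1, 0, 0.032, -0.018, 0, 0, 0, 1, 0, 0.032, -0.018, 0, 0, 0, 1, 0, 0.032, -0.018, 0, 0, 0, 1, 0, 0.032, -0.018, 0, 0, 0, 1, 0, 0.032, -0.018, 0, 0, 0, 1, 0, 0.032, -0.018, 0, 0, 0, 1, 0.02, 0.02, -0.01, 0, 0, 0, 1, 0.03, 0.01, -0.005, 0, 0, 0, 1, 0.02, 0, 0, 0, 0, 0, 1, 0, 0, 0, 0, 0, 0, 1]'

```text
clock: 7.38
eef_pos: [0.6008, -0.0338, 0.3497]
tool_rot: [0.409, 0.577, -0.414, 0.573]
ft_force: [-0.9, 1.0, -0.3]
grip_width: -0.0
```

```bash
python3 m.py -47.5 .110
```

```text
clock 7.3833 tip [ 0.5993 -0.0343  0.1767] tgt [ 0.6099 -0.0373  0.11  ] tool delta [0.0666 0.0097 0.0062]
ax [-0.008 -0.003 -1.   ] jaw deg -71.2 F [-0.91  0.95 -0.33] w -0.0 q [-0.06  0.47  0.2   1.3  -0.    2.76]
tip r,ang 0.1508 -49.71
```

arm_command --moves '[0.025, 0.006, 0.004, 0, 0, 0, 1, 0.02, 0.004, 0.002, 0, 0, 0, 1, 0.012, 0, 0, 0, 0, 0, 1, 0, 0, 0, 0, 0, 0, 1]'

```text
clock: 7.72
eef_pos: [0.6136, -0.029, 0.2917]
tool_rot: [0.406, 0.579, -0.411, 0.575]
ft_force: [-0.7, 0.7, -0.5]
grip_width: -0.0001
```

```bash
python3 m.py -47.5 .086
```

```text
clock 7.7167 tip [ 0.6121 -0.0294  0.1188] tgt [ 0.6099 -0.0373  0.086 ] tool delta [ 0.0328 -0.0044  0.0067]
ax [-0.009 -0.002 -1.   ] jaw deg -70.5 F [-0.7   0.74 -0.49] w -0.0001 q [-0.05  0.53  0.14  1.19 -0.    2.76]
tip r,ang 0.1558 -44.96
```

arm_command --moves '[0.003, -0.004, 0.006, 0, 0, 0, 1, 0.008, -0.001, 0.001, 0, 0, 0, 1, 0.008, 0, 0, 0, 0, 0, 1, 0.003, 0, 0, 0, 0, 0, 1, 0, 0, 0, 0, 0, 0, 1]'

```text
clock: 8.13
eef_pos: [0.6121, -0.0366, 0.2728]
tool_rot: [0.406, 0.578, -0.409, 0.577]
ft_force: [0.5, -0.5, 0.9]
grip_width: 0.0002
```

```bash
python3 m.py -47.5 .086
```

```text
clock 8.1333 tip [ 0.6116 -0.0371  0.0998] tgt [ 0.6099 -0.0373  0.086 ] tool delta [ 0.0138 -0.0016 -0.0004]
ax [-0.003 -0.003 -1.   ] jaw deg -70.4 F [ 0.49 -0.53  0.87] w 0.0002 q [-0.06  0.55  0.11  1.14 -0.    2.74]
tip r,ang 0.161 -47.0
```

arm_command --moves '[0.006, -0.001, 0, 0, 0, 0, 1, 0.005, 0, 0, 0, 0, 0, 1, 0.003, 0, 0, 0, 0, 0, 1]'

```text
clock: 8.38
eef_pos: [0.6116, -0.0375, 0.2599]
tool_rot: [0.407, 0.577, -0.408, 0.579]
ft_force: [-0.1, 0.3, 0.8]
grip_width: -0.0003
```

```bash
python3 m.py -47.5 .083
```

```text
clock 8.3833 tip [ 0.6118 -0.0379  0.0869] tgt [ 0.6099 -0.0373  0.083 ] tool delta [ 0.0039 -0.0016 -0.0013]
ax [ 0.001 -0.003 -1.   ] jaw deg -70.5 F [-0.13  0.3   0.83] w -0.0003 q [-0.06  0.55  0.09  1.1  -0.    2.74]
tip r,ang 0.1618 -47.16
```

arm_command --moves '[0.003, 0, 0, 0, 0, 0, 1, 0.002, 0, 0, 0, 0, 0, 1]'

```text
clock: 8.55
eef_pos: [0.6117, -0.0375, 0.255]
tool_rot: [0.408, 0.577, -0.408, 0.579]
ft_force: [-1.2, 1.1, 3.9]
grip_width: 0.0002
```

```bash
python3 m.py -47.5 .083
```

```text
clock 8.55 tip [ 0.612  -0.0379  0.082 ] tgt [ 0.6099 -0.0373  0.083 ] tool delta [-0.001  -0.0018 -0.0013]
ax [ 0.002 -0.002 -1.   ] jaw deg -70.5 F [-1.18  1.15  3.88] w 0.0002 q [-0.06  0.56  0.08  1.09 -0.    2.74]
tip r,ang 0.1619 -47.1
```

The knob pushes back with 3.9 N at 82 mm, as an extended plunger should (a riding one would sit at about 75 mm). I'll withdraw straight up.

arm_command --moves '[-0.005, 0, 0, 0, 0, 0, 1, -0.01, 0, 0, 0, 0, 0, 1, -0.02, 0, 0, 0, 0, 0, 1, -0.03, 0, 0, 0, 0, 0, 1, -0.03, -0.01, 0, 0, 0, 0, 1, -0.02, -0.03, 0.01, 0, 0, 0, 1, 0, -0.03, 0.02, 0, 0, 0, 1, 0, -0.03, 0.02, 0, 0, 0, 1, 0, -0.03, 0.02, 0, 0, 0, 1, 0, -0.03, 0.02, 0, 0, 0, 1, 0, 0, 0, 0, 0, 0, 1, 0, 0, 0, 0, 0, 0, 1]'

```text
clock: 9.55
eef_pos: [0.487, -0.1791, 0.3846]
tool_rot: [0.406, 0.574, -0.407, 0.583]
ft_force: [0.5, -0.1, 0.2]
grip_width: -0.0001
```

Run:
```python
from h import *
a=bot.camera("top")[:,:,::-1];b=bot.camera("scene")[:,:,::-1]
cv2.imwrite("pics/n.png",cv2.resize(a[150:275,160:350],None,fx=4,fy=4,interpolation=2));cv2.imwrite("pics/n_w.png",bot.camera("wrist")[:,:,::-1])
print(bot.get_obs()["clock"],bot.get_obs()["ft_force"],bot.get_obs()["eef_pos"])
```

```text
9.7 [ 0.27042048  0.11799221 -1.6126241 ] [ 0.48830831 -0.17763311  0.38384146]
```

View pics/n_w.png

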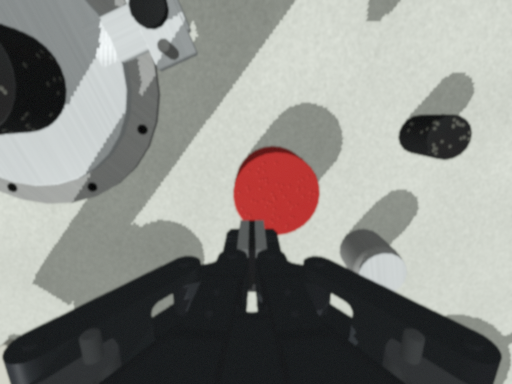

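View pics/n.png

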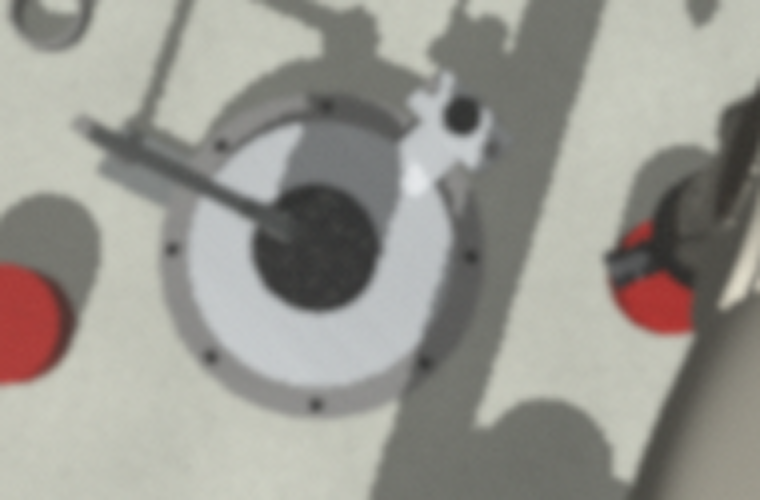

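The knob is at the next hole (462,115 in the crop), the core is still centred (316,248), nothing else has moved, and the gripper is clear.

```bash
python3 -c "
from workcell import bot
print(bot.job_done())"
```

```text
the job is handed in; nothing more can be done
None
```

The table is one hole counterclockwise of its start and the plunger has sprung back out there. I handed the job in at about 9.7 s. With the fingers shut, I pressed the knob to its stop (fingertip at 72 mm, 21 N). I then turned the table by friction on the knob, through about 45°, and lifted off so the plunger could spring out.

**Angle:** The last readings put the lug at −47.0° to −47.9°. The next hole is at −47.5°.

**Plunger:** A light touch met 3.9 N with the fingertip at 82 mm, as expected for a plunger that is fully out. One still riding under the flange would sit at about 75 mm. Triangulating the knob's height from the top and scene cameras did not settle it (78 mm now, 83 mm at the start). I relied on the touch and on the closer wrist views, which also favoured fully out.

**Surroundings:** The core is still centred on the table and the loose items look unmoved. The gripper was clear of everything at hand-in.

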